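Start the curing box for a finished pen

TASK

Start curing the freshly lacquered pen, using only closed fingers to touch and push: push the amber lid of the curing box fully shut, then press the raised, black-marked end of the white rocker right down to switch the power on, then press the green start button all the way in and let it spring back. Leave the red stop button alone, do not lift anything, leave the pen in its cradle and the can, jar and tub where they stand, and finish with the fingers clear of everything.

Things in the scene. Friction and masses are not known exactly. Their poses are not given: they have to be found in the camera images.
- lid (a joint): amber see-through lid of the curing box, black rim, 200 x 200 mm, 8 mm thick; hinge angle in rad, 0 = fully shut (level), grows as it opens; starts half open (0.5 to 0.9). A stiff hinge: it stays at any angle, and about 1 to 4 N pushed straight down half-way along it closes it; it stops firmly at 0. 1.5 is its limit
- lid_hinge (a point): middle of the lid's hinge line, on the far (+x) top rim of the curing box, 100 mm above the bench; does not move with the lid. Its own x axis points from the lid's free edge to the hinge as seen from above (the box's x), its y axis lies along the hinge. With the lid at angle a, the upper face lies, at a horizontal distance d before the hinge (towards the box's -x), d*tan(a) + 8 mm/cos(a) above the hinge
- lid_edge (a point): middle of the upper side of the lid's free edge, 200 mm from the hinge; moves with the lid
- curer: fixed grey curing box open at the top, 200 x 200 mm and 100 mm high, walls 6 mm, with a cradle for the pen inside; origin at the centre of its underside on the bench, z up, its x axis towards its hinged side. It may stand left or right of the console
- console: fixed grey console with aluminium face, 140 mm (its x) x 250 mm (its y), 45 mm high; origin at the centre of its underside, z up. On its top, in a row along its y axis 80 mm apart, stand the white rocker, green start button and red stop button, in any order
- rocker (a joint): white power rocker, 60 mm long along the console's x and 34 mm wide, hinged across its middle; angle in rad, 0 = off (far, +x end raised 9 mm), 0.30 = on (far end pressed right down, near end raised); it stays where it is put and takes about 2 N
- rocker_press (a point): point on the upper face of the rocker's far half (the half marked with a black line), 22 mm from its pivot: the place to press. About 64 mm above the bench when off and 58 mm when on; moves with the rocker. Its x axis equals the console's x (level) when off and tips down by the joint angle
- start (a joint): travel of the green start button in m: 0 = released, 0.006 = fully in; spring, about 1.5 N to begin and 5 N fully in
- start_top (a point): centre of the flat top of the green start button (36 mm across, in a black collar 52 mm across and 57 mm above the bench), 67 mm above the bench when released; pressed straight down
- stop (a joint): travel of the red stop button in m, 0 = released; must not be pressed
- stop_top (a point): centre of the flat top of the red stop button, same size and height as the green one
- pen_center (a point): centre of the loose pen, 122 mm long, 13 mm thick, wood and black with steel bands, lying along the box's y in the cradle inside the curing box, 35 mm above the bench
- spray: loose white and blue spray can, 56 mm across, 150 mm high; origin at the centre of its underside
- jar: loose amber jar, 72 mm across, with brushes standing in it up to 160 mm high; origin at the centre of its underside
- tub: loose white tub with blue-green cover, 104 mm across, 63 mm high; origin at the centre of its underside
Things that resemble listed ones, but are neither listed nor needed, are in the scene too. Several things look just like the spray: the one meant starts farthest to the robot's right.

How it is judged:
On the way, in this order (a step that is already met when the one before it is completed fails the run):
1. the lid is pushed fully shut (value of joint lid below 0.03 rad), for 0.1 s.
2. the rocker is pressed over to on (value of joint rocker above 0.24 rad), for 0.1 s.
3. the green start button is pressed in (value of joint start above 0.0045 m), for 0.05 s.
4. the green start button is let go (value of joint start below 0.001 m), for 0.1 s.
At the end, for the whole second after the job is handed in: lid shut (within 0.03 rad), rocker on (beyond 0.24 of its 0.30 rad), green button pressed and back out, red button not pressed, pen still in its cradle and spray can, jar and tub upright within 30 mm of where they stood (value of joint lid below 0.03 rad and value of joint rocker above 0.24 rad and value of joint each of start, stop below 0.001 m and z of pen_center in the frame of curer below 0.045 m and distance of each of pen_center, spray, jar, tub from where it was at the start of the episode below 0.03 m and angle between each of spray, jar, tub's own z axis and vertical below 0.2 rad); the robot touches nothing.
It fails at once if the power is switched on while the lid is open (value of joint rocker above 0.15 rad and value of joint lid above 0.06 rad).
It fails at once if the green button is pressed before the power is on (value of joint start above 0.003 m and value of joint rocker below 0.15 rad).
It fails at once if the red stop button is pressed (value of joint stop above 0.002 m).
It fails at once if the lid is lifted open (value of joint lid above 1.05 rad).
It fails at once if the pen, spray can, jar or tub is shoved, knocked over or picked up (moved by more than 30 mm) (distance of any of pen_center, spray, jar, tub from where it was at the start of the episode above 0.03 m).
It also fails if it takes over 48 s, if anything falls off the work surface, if the arm or the gripper's body presses on something with over 40 N, if the wrist force passes 120 N, or if a joint passes its speed limit or range.

ROBOT

A 6-joint arm with a two-finger parallel gripper is mounted at the origin on the work surface. World frame = base frame: x ahead of the robot, y to its left, z up, the work surface at z = 0. Lengths are in m, angles in rad, forces in N, time in s.
With the tool pointing down it reaches from about 0.3 to 1 m from the base axis. Payload 5.1 kg.
Tool frame: the origin (TCP) lies at the very end of the fingers, on their centre line; the grasp point (between the pads) lies behind it (ctrl.pinch_z is the x of the grasp point in the tool frame, in m); x points along the fingers, z is the direction in which the jaws open and shut, and the axes are right-handed (so a half turn about x gives the same grasp; the last joint's range is limited). The gripper opens to 95 mm and grips with 3 to 60 N. Pads are 20 mm wide; open, the fingers measure 119 mm over their backs; the gripper's body (75 mm by 180 mm) begins 59 mm behind the grasp point.
Start: joints at [-1.213, 0.124, 1.65, -0, 1.367, -0.083], TCP at [0.277, -0.588, 0.215] pointing down, gripper open.
Joint ranges: [-2.61, 2.61], [-1.02, 2.33], [0.03, 2.71], [-1.35, 4.49], [0.32, 2.68], [-2.91, 2.91]. Speed limits (rad/s): [2.57, 2.57, 3.14, 3.14, 3.14, 3.14].

INTERFACE

Orientations are given as a unit quaternion [w, x, y, z].
In Python, from station import ctrl gives the robot as it stands.
- The arm moves only by the shell command python3 -m handwheel 'ROWS' [FORCE]. ROWS is JSON, a list of rows, each an object with "xyz": the shift along the tool's x, y, z in mm, a list of three; "angular": the turn, a rotation vector about the tool's x, y, z in rad, a list of three; "gripper": the closure in counts, from 0 (fully open) to 255 (shut). A call has 1 to 20 rows; each row is the pose to reach, as a shift and turn from the pose measured when the call began, along the tool's axes at that moment; what a row does not reach only later rows make up. A row lasts 1/8 s, in which the tool goes at most 62.5 mm and 10.7 degrees, less where a joint would pass 70% of its speed; a pose out of reach is approached as far as the arm can. A call with a gripper value outside its range is refused whole. The fingers move at their own pace and stop on an object; FORCE is the grip in N (left out, the last holds). Time passes only in rows, so rows that repeat a pose let the fingers close. It gives the time, the measured TCP pose, the force and the opening at its end, in the units of the state.
- ctrl.get_state(): the state, without advancing time (a new reading comes with each control period).
- ctrl.get_image(name): name is "scene" or "top"; returns a dict with "pixels" (384x512x3 uint8, red, green, blue), "z_map" (384x512 float32, m along the optical axis (not along the pixel's ray), 0 where there is no reading), "K" (3x3 intrinsics, pixels), "D" ([k1, k2, p1, p2, k3] as OpenCV has them; the pictures are not rectified), "cam_to_world" (4x4, takes a point from camera to world coordinates). Camera axes: x right, y down, z forward; pixel columns grow to the right and rows downward; lengths in m; the calibration is good to about 2 mm. A picture is of the moment at which its call begins.
- ctrl.close_job(): hands the job in, once; it reports no verdict.
Trained networks look in a picture, given as the dict that the camera call returned (one of the last four; its "shot" number tells which), for a name from the list of things; names that differ only in an ending like _2 or _b are one class to them, and where a whole thing is asked for, a point or a joint stands for the part that bears it (a point fixed in the world has none). Each returns a list of dicts, best first, with "score" (0 to 1); they miss things now and then, are a little off and sometimes report something else, mostly with a low value. They report only what shows in the picture. A call takes as long as a camera call. They do not tell look-alikes from the thing itself.
- ctrl.boxes_of(thing, picture): "point" ([x, y, z] in m, in world coordinates, good to about 4 mm: the middle of the surface that is visible of it).
The state is a dict: "clock": time; "q": joint angles; "joint_velocities": joint speeds; "joint_torque": joint torques, N m; "ee_pos": TCP position; "tcp_rot": TCP orientation; "force": force on the tool from outside, world axes, zero at the start; "ft_torque": the same for the moment, N m; "opening": finger opening in m.
Only numpy, scipy, OpenCV 4.12 (cv2) and the standard library are available. Lean on these libraries where they do the work, as an engineer would, in place of code of your own. Each camera call takes 0.05 s, during which the arm holds its last target.

## Working session

There is one attempt and no reset: what is moved stays moved. The work goes in short steps, Python scripts to look and compute and a shell command to move; the robot and the scene stay as the last step left them, time stands still between calls to the robot, and variables do not carry over. Pictures are saved under pics/ and viewed, and the job is handed in when it is done.

```bash
ls; mkdir -p pics; cat > h.py <<'E'
from station import ctrl
import numpy as np, cv2
def save(im,name,crop=None,scale=1.5):
    p=im["pixels"][:,:,::-1]
    if crop: x0,y0,x1,y1=crop; p=p[y0:y1,x0:x1]
    p=cv2.resize(p,None,fx=scale,fy=scale,interpolation=cv2.INTER_CUBIC); cv2.imwrite("pics/"+name,p)
def proj(im,P):
    T=np.linalg.inv(im["cam_to_world"]); 
    r,_=cv2.projectPoints(np.array(P,float).reshape(-1,1,3),cv2.Rodrigues(T[:3,:3])[0],T[:3,3],np.array(im["K"]),np.array(im["D"]))
    return r[:,0]
def cloud(im):
    h,w=im["z_map"].shape
    u,v=np.meshgrid(np.arange(w),np.arange(h))
    n=cv2.undistortPoints(np.stack([u,v],-1).reshape(-1,1,2).astype(float),np.array(im["K"]),np.array(im["D"])).reshape(h,w,2)
    z=im["z_map"]; c=np.dstack([n[...,0]*z,n[...,1]*z,z])
    T=im["cam_to_world"]
    return c@T[:3,:3].T+T[:3,3]
E
python3 - <<'E'
from h import *
for n in("scene","top"):
    im=ctrl.get_image(n); save(im,n+"0.png")
    print(n,np.round(im["cam_to_world"],2).tolist())
    c=cloud(im)
    for t in["lid_edge","lid","curer","console","rocker","rocker_press","start_top","stop_top","pen_center","spray","jar","tub"]:
        try:
            for b in ctrl.boxes_of(t,im)[:4]:
                print(t,round(b["score"],2),np.round(b["point"],3),np.round(proj(im,b["point"])[0]))
        except Exception as e: print(t,e)
print(ctrl.get_state())
E
```

```text
pics
scene [[0.75, 0.57, -0.33, 1.04], [0.66, -0.65, 0.39, -0.5], [0.01, -0.51, -0.86, 1.17], [0.0, 0.0, 0.0, 1.0]]
lid_edge 0.82 [0.524 0.168 0.184] [269. 115.]
lid 0.63 [0.522 0.171 0.187] [269. 113.]
curer 0.75 [0.52  0.154 0.138] [264. 126.]
curer 0.62 [ 0.552 -0.196  0.068] [196. 215.]
console 0.94 [ 0.57  -0.2    0.046] [200. 223.]
rocker 0.61 [ 0.57  -0.198  0.044] [201. 223.]
rocker 0.53 [ 0.528 -0.269  0.064] [173. 228.]
start_top 0.58 [ 0.552 -0.197  0.066] [196. 216.]
stop_top 0.69 [ 0.546 -0.117  0.066] [213. 197.]
pen_center 0.26 [ 0.569 -0.199  0.044] [200. 223.]
spray 0.79 [0.779 0.034 0.118] [305. 201.]
spray 0.76 [0.82  0.13  0.117] [335. 188.]
spray 0.64 [0.731 0.132 0.13 ] [312. 168.]
jar 0.72 [ 0.586 -0.448  0.068] [141. 283.]
tub 0.72 [0.546 0.452 0.061] [322.  96.]
top [[-0.01, -0.99, 0.13, 0.42], [-1.0, 0.02, 0.03, -0.02], [-0.03, -0.13, -0.99, 1.42], [0.0, 0.0, 0.0, 1.0]]
lid_edge 0.83 [0.515 0.177 0.195] [196. 220.]
lid 0.61 [0.516 0.173 0.196] [197. 219.]
curer 0.62 [ 0.548 -0.189  0.067] [338. 209.]
curer 0.59 [0.48  0.177 0.146] [199. 235.]
console 0.88 [ 
[... 402 characters left out ...]
.51 [0.483 0.173 0.14 ] [201. 234.]
{'clock': 1.3, 'q': array([-1.21260212e+00,  1.23800354e-01,  1.65030629e+00, -9.44024907e-07,
        1.36748218e+00, -8.26147424e-02]), 'joint_velocities': array([ 0.00237912,  0.00132882,  0.00145219, -0.00030823, -0.00080492,
       -0.00092848]), 'joint_torque': array([ 7.27348433e-04, -4.17587650e+01, -3.60218167e+01,  7.74403266e-02,
        4.28765814e-02,  5.89755018e-06]), 'ee_pos': array([ 0.27729772, -0.58787202,  0.21465226]), 'tcp_rot': array([ 0.59721764,  0.37859125,  0.59721587, -0.37859341]), 'force': array([-0.1751592 ,  0.29494076,  0.78426966]), 'ft_torque': array([-0.0239299 , -0.00275142,  0.00046816]), 'opening': 0.0949604835304648}
```

View pics/scene0.png

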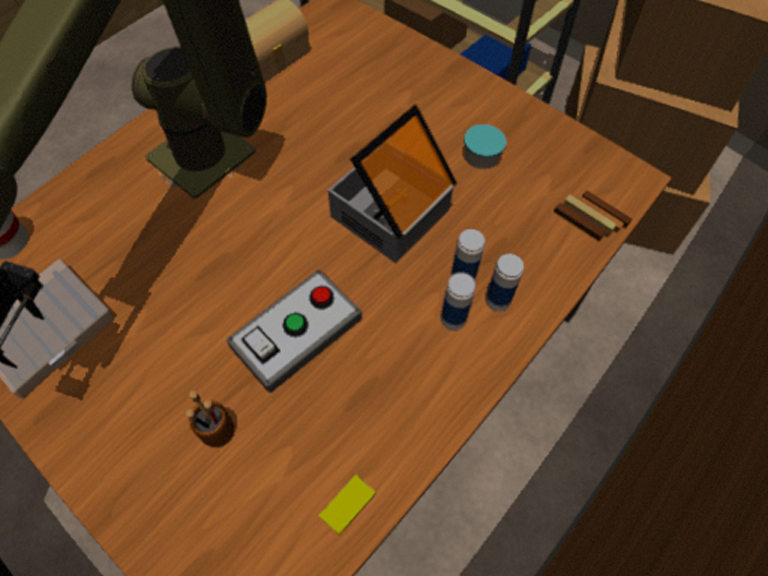

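View pics/top0.png

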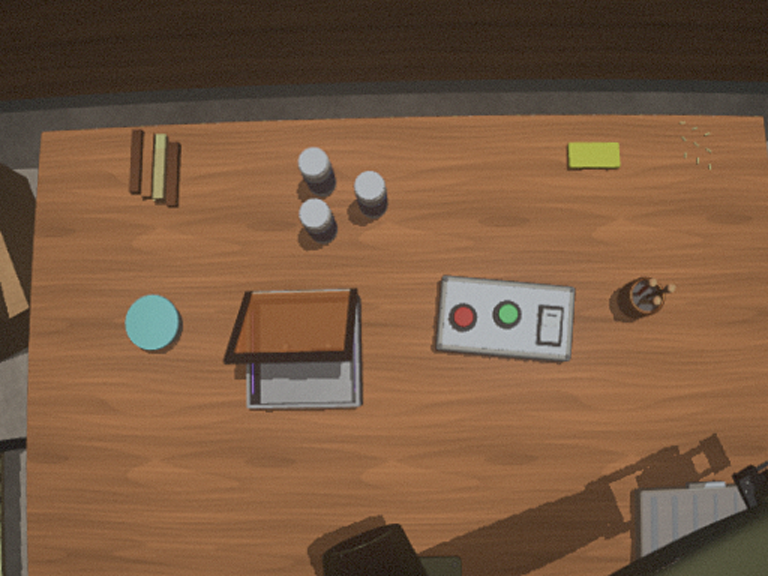

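The scene picture shows the half-open amber lid (405,170), and the console with red (321,296), green (295,323) and the rocker (261,343). In the top picture, red is at (463,317), green at (508,314) and the rocker at (550,325). The rocker's black mark (551,315) is at its far end. Next I measure them from the depth clouds of both views.

```bash
python3 - <<'E'
from h import *
for n in("scene","top"):
    im=ctrl.get_image(n); c=cloud(im); p=im["pixels"].astype(int); R,G,B=p[...,0],p[...,1],p[...,2]
    X,Y,Z=c[...,0],c[...,1],c[...,2]; ok=im["z_map"]>0
    print(n,"bench z",np.median(Z[ok&(abs(Z)<.03)&(abs(X-.5)<.2)&(abs(Y)<.05)]))
    con=ok&(X>.4)&(X<.7)&(Y>-.37)&(Y<-.03)
    g=con&(G>R*1.6)&(G>B*1.4)&(Z>.05); r=con&(R>G*2.5)&(R>90)&(Z>.05)
    for nm,m in(("green",g),("red",r)): print(nm,m.sum(),np.round(np.median(c[m],0),4),np.round([(X[m].min()+X[m].max())/2,(Y[m].min()+Y[m].max())/2],4),np.ptp(X[m]),np.ptp(Y[m]))
    top=con&(Z>.036)&(Z<.075)
    rect=cv2.minAreaRect(np.stack([X[top],Y[top]],1).astype(np.float32)*1000); print("console rect mm",rect, "z",np.median(Z[top]))
    # rocker
    rk=con&(Y<-.23)&(Y>-.31)&(Z>.048)&(Z<.08)
    if rk.sum():print("rocker pts",rk.sum(),np.round(c[rk].min(0),4),np.round(c[rk].max(0),4)); i=np.argsort(-Z[rk])[:8]; print(np.round(c[rk][i],4))
    # lid
    lid=ok&(X>.35)&(X<.75)&(Y>.02)&(Y<.36)&(Z>.125)&(Z<.3)&(R>G*1.6)
    lid&=~((X>.68)&(Y<.1))
    P=c[lid]; A=np.c_[P[:,:2],np.ones(len(P))]
    for _ in range(5):
        s=np.linalg.lstsq(A,P[:,2],rcond=None)[0]; e=A@s-P[:,2]; k=abs(e)<.01; P=P[k];A=A[k]
    print("lid n",len(P),"slope",s,"ang",np.arctan(np.hypot(*s[:2])),"dir",np.arctan2(-s[1],-s[0]),"rms",e.std(),P.min(0),P.max(0))
    # box rim
    rim=ok&(X>.35)&(X<.75)&(Y>.02)&(Y<.36)&(Z>.092)&(Z<.106)
    print("rim",np.round(c[rim].min(0),3),np.round(c[rim].max(0),3),rim.sum())
    nears=rim&(X<.46); q=c[nears]; 
    if len(q)>10: print("near rim pts",len(q),cv2.fitLine(q[:,:2].astype(np.float32),cv2.DIST_HUBER,0,.01,.01).ravel(),q[:,1].min(),q[:,1].max())
    b=ok&(X>.35)&(X<.75)&(Y>.02)&(Y<.36)&(Z>.09)
    print("lowest-x box",X[b].min())
    np.save(n+"c.npy",c)
E
```

```text
scene bench z 0.0008955348771524374
green 124 [ 0.5493 -0.1941  0.0662] [ 0.5473 -0.1918] 0.04037100291382911 0.037890343463739706
red 94 [ 0.5434 -0.1118  0.0672] [ 0.5411 -0.1086] 0.04030974755924921 0.03898372371261566
console rect mm ((544.7770385742188, -191.63735961914062), (251.5202178955078, 141.01641845703125), 83.48466491699219) z 0.04684060954491087
rocker pts 523 [ 0.4661 -0.3097  0.048 ] [ 0.6056 -0.2304  0.0721]
[[ 0.5482 -0.2791  0.0721]
 [ 0.5434 -0.287   0.0709]
 [ 0.5524 -0.2875  0.0708]
 [ 0.5477 -0.283   0.0707]
 [ 0.5499 -0.2852  0.0704]
 [ 0.552  -0.2832  0.07  ]
 [ 0.5516 -0.2789  0.0694]
 [ 0.5494 -0.2808  0.0694]]
lid n 2524 slope [-1.23208754 -0.03042914  0.84087784] ang 0.8891528306744663 dir 0.024692203186781975 rms 0.003336535528921087 [0.45909693 0.07482253 0.12505443] [0.58124946 0.28250298 0.26778548]
rim [0.385 0.074 0.092] [0.749 0.273 0.106] 320
near rim pts 123 [ 0.4309772  -0.9023628   0.4009165   0.10859484] 0.07456344386330582 0.1642275069907494
lowest-x box 0.38518992593957624
top bench z 0.00030201021881492984
green 108 [ 0.548  -0.1904  0.0668] [ 0.5489 -0.191 ] 0.03001704028864982 0.03017848810911694
  return _methods._mean(a, axis=axis, dtype=dtype,
  ret = um.true_divide(
Traceback (most recent call last):
ValueError: zero-size array to reduction operation minimum which has no identity
```

```bash
python3 - <<'E'
from h import *
for n,crop in(("scene",(145,170,250,265)),("top",(280,175,395,245))):
    im=ctrl.get_image(n); c=cloud(im); np.save(n+"c.npy",c);np.save(n+"p.npy",im["pixels"])
    np.savez(n+"cal.npz",K=im["K"],D=im["D"],T=im["cam_to_world"])
    save(im,n+"1.png",crop,7 if n=="scene" else 6.5)
    X,Y,Z=c[...,0],c[...,1],c[...,2]; ok=im["z_map"]>0
    top=ok&(X>.4)&(X<.7)&(Y>-.37)&(Y<-.03)&(Z>.036)&(Z<.075)
    print(n,cv2.minAreaRect(np.stack([X[top],Y[top]],1).astype(np.float32)*1000),np.median(Z[top]))
    rk=top&(Z>.0515)
    k,l,s,ce=cv2.connectedComponentsWithStats(rk.astype(np.uint8))
    for i in range(1,k):
        m=l==i
        if m.sum()>20: print(m.sum(),np.round(c[m].mean(0),4),[np.round(v,1) for v in cv2.minAreaRect(c[m][:,:2].astype(np.float32)*1000)],ce[i], np.round(np.percentile(Z[m],[5,50,95]),4))
E
```

```text
scene ((543.9423217773438, -192.32164001464844), (251.5205841064453, 142.8065643310547), 83.71741485595703) 0.04681304753704807
201 [ 0.5487 -0.1145  0.0621] [array([ 545.2, -112.3]), array([50.4, 49.9]), np.float64(46.3)] [214.2238806  197.84079602] [0.0537 0.0613 0.0704]
216 [ 0.5528 -0.1951  0.0622] [array([ 549.4, -193.5]), array([52.1, 50.5]), np.float64(27.5)] [196.69907407 216.1712963 ] [0.0541 0.0615 0.0702]
316 [ 0.5286 -0.2726  0.0587] [array([ 527.3, -271.3]), array([45.2, 74.4]), np.float64(84.0)] [172.80063291 229.36708861] [0.0523 0.0583 0.0662]
top ((542.251953125, -190.04879760742188), (251.0286407470703, 141.21536254882812), 83.83123016357422) 0.04647838405843485
285 [ 0.5472 -0.19    0.0619] [array([ 548. , -191.1]), array([51., 51.]), np.float64(78.2)] [337.85263158 209.32982456] [0.0532 0.0613 0.071 ]
279 [ 0.5433 -0.1088  0.0619] [array([ 544.2, -109.6]), array([49.4, 50.8]), np.float64(37.5)] [308.1218638 211.2688172] [0.0535 0.0611 0.0708]
379 [ 0.5255 -0.2682  0.0586] [array([ 525.7, -268.8]), array([45.3, 74.5]), np.float64(84.7)] [366.45118734 216.8707124 ] [0.0524 0.0585 0.0666]
```

View pics/scene1.png

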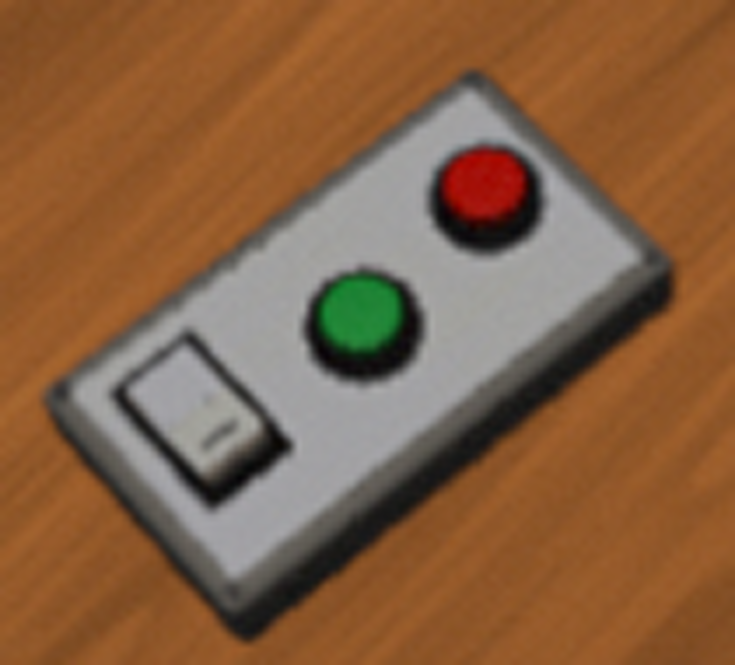

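View pics/top1.png

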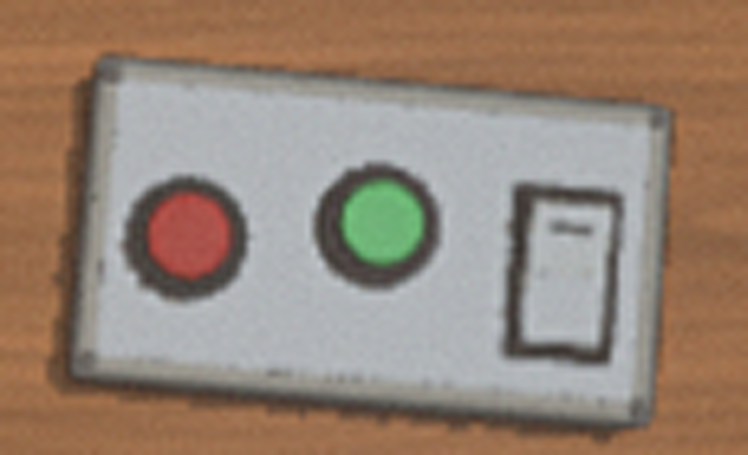

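```bash
cat >> h.py <<'E'
from scipy.spatial.transform import Rotation as Ro
def go(*P):
    s=ctrl.get_state(); q=s["tcp_rot"]; R=Ro.from_quat([q[1],q[2],q[3],q[0]])
    print("t",s["clock"],"tcp",np.round(s["ee_pos"],4),"f",np.round(s["force"],1),"open",s["opening"])
    print("toolaxes cols\n",np.round(R.as_matrix(),3))
    for p in P: print(p,"->",np.round(R.inv().apply(np.array(p)-s["ee_pos"])*1000,1))
E
python3 - <<'E'
from h import *
print(ctrl.pinch_z)
go([.487,.177,.30],[.487,.177,.25],[.487,.177,.104])
E
```

```text
-0.0188
t 1.5 tcp [ 0.2773 -0.5879  0.2147] f [-0.7  0.7 -0.4] open 0.0951338506566332
toolaxes cols
 [[-0.     0.904  0.427]
 [ 0.     0.427 -0.904]
 [-1.     0.    -0.   ]]
[0.487, 0.177, 0.3] -> [ -85.3  516.  -602.3]
[0.487, 0.177, 0.25] -> [ -35.3  516.  -602.3]
[0.487, 0.177, 0.104] -> [ 110.7  516.  -602.3]
```

```bash
python3 -m handwheel '[{"xyz":[-30,20,-25],"angular":[0.04,0,0],"gripper":255},{"xyz":[-60,60,-70],"angular":[0.08,0,0],"gripper":255},{"xyz":[-85,100,-117],"angular":[0.12,0,0],"gripper":255},{"xyz":[-85,138,-161],"angular":[0.16,0,0],"gripper":255},{"xyz":[-85,176,-205],"angular":[0.2,0,0],"gripper":255},{"xyz":[-85,214,-250],"angular":[0.25,0,0],"gripper":255},{"xyz":[-85,252,-294],"angular":[0.3,0,0],"gripper":255},{"xyz":[-85,290,-338],"angular":[0.35,0,0],"gripper":255},{"xyz":[-85,328,-383],"angular":[0.4,0,0],"gripper":255},{"xyz":[-85,366,-427],"angular":[0.45,0,0],"gripper":255},{"xyz":[-85,404,-472],"angular":[0.5,0,0],"gripper":255},{"xyz":[-85,442,-516],"angular":[0.55,0,0],"gripper":255},{"xyz":[-85,480,-560],"angular":[0.55,0,0],"gripper":255},{"xyz":[-85,505,-590],"angular":[0.55,0,0],"gripper":255},{"xyz":[-85,516,-602],"angular":[0.55,0,0],"gripper":255},{"xyz":[-85,516,-602],"angular":[0.55,0,0],"gripper":255}]' 20
python3 - <<'E'
from h import *
go([.487,.177,.25],[.487,.177,.104])
im=ctrl.get_image("scene"); save(im,"s2.png")
E
```

```text
clock: 3.5
ee_pos: [0.4871, 0.1769, 0.2995]
tcp_rot: [-0.472, -0.526, -0.472, 0.527]
force: [-1.1, -0.2, -0.8]
opening: 0.0009
t 3.5 tcp [0.4871 0.1769 0.2995] f [-1.1 -0.2 -0.8] open 0.0009390495841282618
toolaxes cols
 [[-0.001  0.994 -0.108]
 [-0.001 -0.108 -0.994]
 [-1.    -0.     0.001]]
[0.487, 0.177, 0.25] -> [49.5 -0.1 -0.2]
[0.487, 0.177, 0.104] -> [ 1.955e+02 -1.000e-01 -3.000e-01]
```

View pics/s2.png

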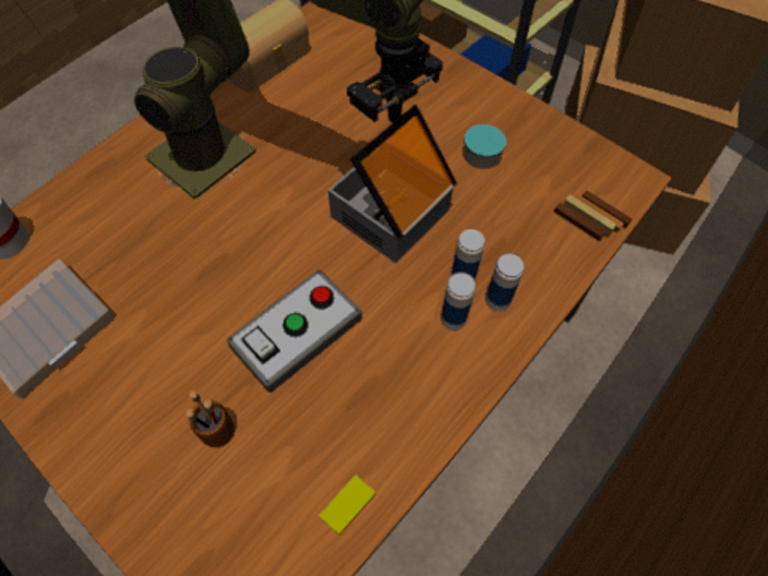

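```bash
python3 - <<'E'
from h import *
im=ctrl.get_image("scene"); save(im,"s3.png",(215,20,345,180),4.5)
print(proj(im,[[.487,.177,.3],[.461,.177,.268],[.587,.177,.108],[.461,.077,.268],[.461,.277,.268],[.587,.077,.113],[.587,.277,.113]]))
im=ctrl.get_image("top"); save(im,"t3.png",(140,160,260,300),4)
print(proj(im,[[.487,.177,.3],[.461,.177,.268],[.587,.177,.108],[.461,.077,.268],[.461,.277,.268],[.587,.077,.113],[.587,.277,.113]]))
E
```

```text
[[262.3419508   81.03417581]
 [255.51728233  84.53067141]
 [284.31468374 138.6000472 ]
 [233.05910105 103.07538334]
 [276.45898171  67.38066854]
 [264.3921912  156.76410102]
 [303.17865356 119.80240114]]
[[188.51505551 228.64066534]
 [190.86092028 240.64692595]
 [201.03280153 194.97776594]
 [233.98119861 240.19323907]
 [148.46712371 240.96601345]
 [238.42898997 194.14030132]
 [163.57730317 195.33836147]]
```

View pics/s3.png

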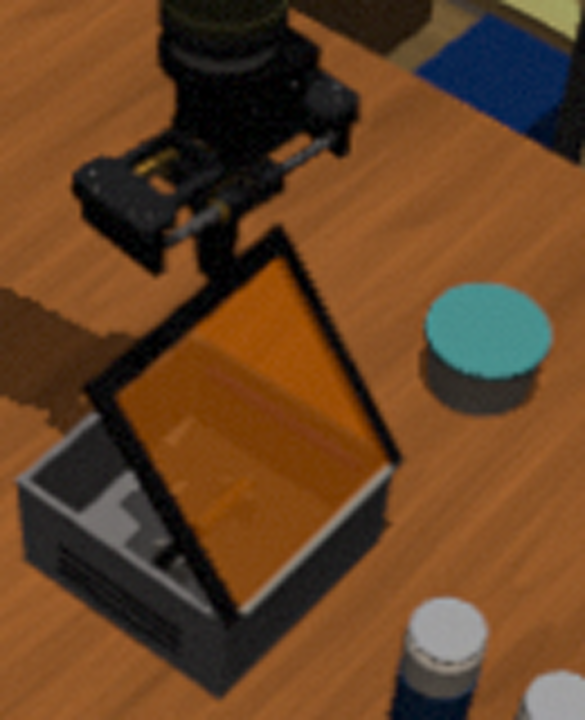

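View pics/t3.png

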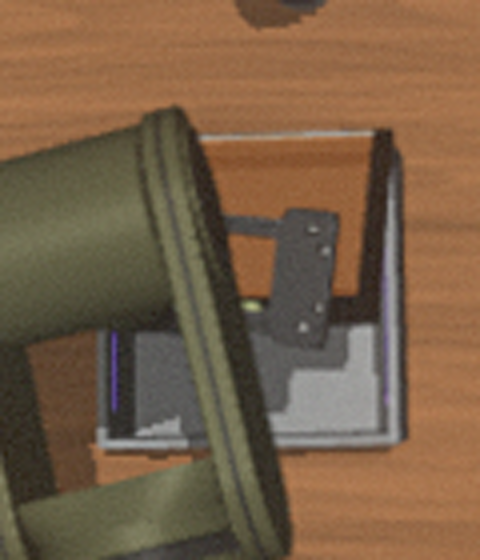

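The tip sits at crop (220,275), which is (264,81) in full pixels and matches the projected TCP. It is above and in front of the lid's black free rim. I'll move it 18 mm towards the hinge for margin, then push down.

```bash
python3 -m handwheel '[{"xyz":[15,18,0],"angular":[0,0,0],"gripper":255},{"xyz":[50,18,0],"angular":[0,0,0],"gripper":255},{"xyz":[70,18,0],"angular":[0,0,0],"gripper":255},{"xyz":[85,18,0],"angular":[0,0,0],"gripper":255},{"xyz":[100,16,0],"angular":[0,0,0],"gripper":255},{"xyz":[115,12,0],"angular":[0,0,0],"gripper":255}]' 20
python3 - <<'E'
from h import *
im=ctrl.get_image("scene"); save(im,"s4.png",(215,20,345,180),4)
go([.48,.177,.15],[.465,.177,.108],[.465,.177,.105])
E
```

```text
clock: 4.4
ee_pos: [0.4994, 0.1742, 0.185]
tcp_rot: [0.472, 0.527, 0.471, -0.526]
force: [0.3, 0.6, 2.5]
opening: 0.0005
t 4.45 tcp [0.4975 0.174  0.1821] f [-0.8  0.2 -1.6] open 0.00048447153349735896
toolaxes cols
 [[-0.003  0.994 -0.11 ]
 [-0.001 -0.11  -0.994]
 [-1.    -0.003  0.001]]
[0.48, 0.177, 0.15] -> [ 32.1 -17.6  -1.1]
[0.465, 0.177, 0.108] -> [ 74.2 -32.4   0.5]
[0.465, 0.177, 0.105] -> [ 77.2 -32.4   0.5]
```

View pics/s4.png

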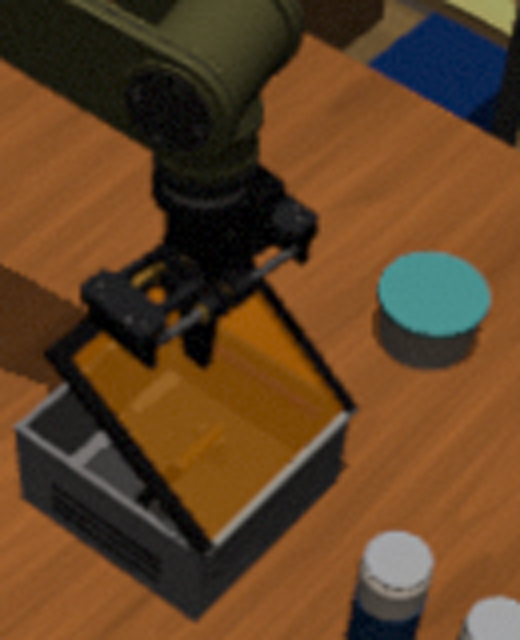

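The tip (crop 200,355) is on the lid's upper face, and the lid has come down a good way. I'll keep pushing.

```bash
python3 -m handwheel '[{"xyz":[15,-6,0],"angular":[0,0,0],"gripper":255},{"xyz":[30,-14,0],"angular":[0,0,0],"gripper":255},{"xyz":[45,-20,0],"angular":[0,0,0],"gripper":255},{"xyz":[60,-26,0],"angular":[0,0,0],"gripper":255},{"xyz":[70,-30,0],"angular":[0,0,0],"gripper":255},{"xyz":[76,-32,0],"angular":[0,0,0],"gripper":255},{"xyz":[78,-32,0],"angular":[0,0,0],"gripper":255},{"xyz":[78,-32,0],"angular":[0,0,0],"gripper":255},{"xyz":[78,-32,0],"angular":[0,0,0],"gripper":255}]' 20
python3 - <<'E'
from h import *
im=ctrl.get_image("scene"); save(im,"s5.png",(215,20,345,180),4)
go([.465,.177,.103],[.551,-.273,.16],[.551,-.273,.075])
E
```

```text
clock: 5.58
ee_pos: [0.4657, 0.1775, 0.1081]
tcp_rot: [-0.471, -0.525, -0.472, 0.528]
force: [-10.4, -5.0, 20.3]
opening: 0.0008
t 5.625 tcp [0.4657 0.1774 0.1081] f [-9.7 -4.6 21.4] open 0.0005857083193976694
toolaxes cols
 [[-0.004  0.994 -0.11 ]
 [-0.002 -0.11  -0.994]
 [-1.    -0.003  0.002]]
[0.465, 0.177, 0.103] -> [ 5.1 -0.6  0.5]
[0.551, -0.273, 0.16] -> [-51.4 134.2 438.4]
[0.551, -0.273, 0.075] -> [ 33.6 134.5 438.2]
```

View pics/s5.png

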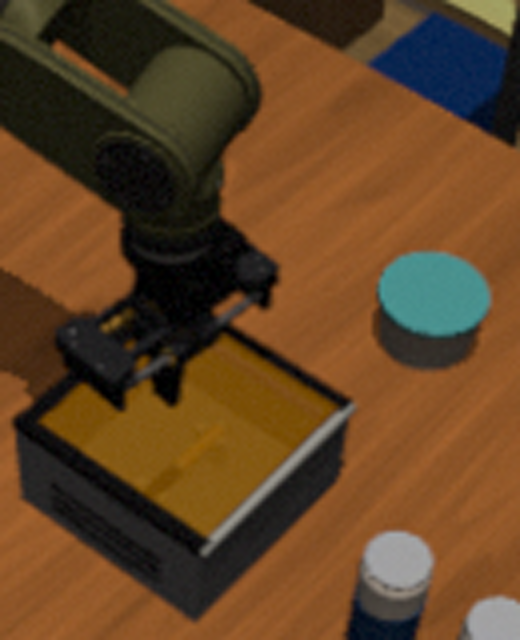

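The TCP stopped at z = 0.108 with 21 N up, and the lid sits level on the rim, so it is shut. Next I rise and move to the rocker.

```bash
python3 -m handwheel '[{"xyz":[-30,0,0],"angular":[0,0,0],"gripper":255},{"xyz":[-70,5,15],"angular":[0,0,0],"gripper":255},{"xyz":[-80,20,65],"angular":[0,0,0],"gripper":255},{"xyz":[-80,36,120],"angular":[0,0,0],"gripper":255},{"xyz":[-80,54,175],"angular":[0,0,0],"gripper":255},{"xyz":[-80,71,230],"angular":[0,0,0],"gripper":255},{"xyz":[-80,88,285],"angular":[0,0,0],"gripper":255},{"xyz":[-80,105,340],"angular":[0,0,0],"gripper":255},{"xyz":[-80,120,395],"angular":[0,0,0],"gripper":255},{"xyz":[-60,132,430],"angular":[0,0,0],"gripper":255},{"xyz":[-30,134,438],"angular":[0,0,0],"gripper":255},{"xyz":[0,134,438],"angular":[0,0,0],"gripper":255},{"xyz":[15,134,438],"angular":[0,0,0],"gripper":255},{"xyz":[15,134,438],"angular":[0,0,0],"gripper":255}]' 20
python3 - <<'E'
from h import *
im=ctrl.get_image("scene"); save(im,"s6.png",(135,60,345,270),2.8)
c=cloud(im); X,Y,Z=np.moveaxis(c,-1,0)
m=(im["z_map"]>0)&(X>.42)&(X<.57)&(Y>.1)&(Y<.25)&(Z>.05); print("lid z",np.percentile(Z[m],[5,50,95]))
go([.551,-.273,.068],[.551,-.273,.058])
print(proj(im,ctrl.get_state()["ee_pos"]))
E
```

```text
clock: 7.38
ee_pos: [0.5498, -0.2719, 0.0921]
tcp_rot: [-0.47, -0.525, -0.473, 0.528]
force: [0.7, -0.4, 1.5]
opening: 0.0005
lid z [0.10557181 0.10915459 0.11313826]
t 7.425 tcp [ 0.5507 -0.2724  0.0937] f [ 0.5 -0.  -0. ] open 0.00026653877601936495
toolaxes cols
 [[-0.004  0.994 -0.11 ]
 [-0.002 -0.11  -0.994]
 [-1.    -0.004  0.002]]
[0.551, -0.273, 0.068] -> [25.7  0.4  0.5]
[0.551, -0.273, 0.058] -> [35.7  0.5  0.5]
[[176.08047856 228.85989014]]
```

View pics/s6.png

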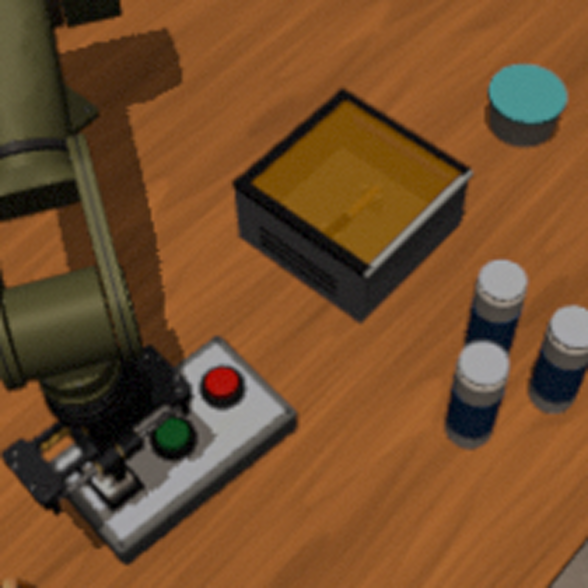

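The lid's top face measures z = 0.109, which is shut. The tip (crop 115,470) is over the marked end of the rocker, so I press it.

```bash
python3 -m handwheel '[{"xyz":[12,0,0],"angular":[0,0,0],"gripper":255},{"xyz":[22,0,0],"angular":[0,0,0],"gripper":255},{"xyz":[28,0,0],"angular":[0,0,0],"gripper":255},{"xyz":[32,0,0],"angular":[0,0,0],"gripper":255},{"xyz":[35,0,0],"angular":[0,0,0],"gripper":255},{"xyz":[36,0,0],"angular":[0,0,0],"gripper":255},{"xyz":[36,0,0],"angular":[0,0,0],"gripper":255}]' 20
python3 - <<'E'
from h import *
im=ctrl.get_image("scene"); save(im,"s7.png",(145,170,250,265),6)
go([.551,-.273,.056])
E
```

```text
clock: 8.3
ee_pos: [0.5509, -0.2727, 0.0582]
tcp_rot: [-0.472, -0.525, -0.472, 0.528]
force: [0.6, -0.0, 3.2]
opening: 0.0005
t 8.35 tcp [ 0.5509 -0.2727  0.0583] f [0.7 0.5 4.3] open 0.00017998902324857464
toolaxes cols
 [[-0.003  0.994 -0.11 ]
 [-0.002 -0.11  -0.994]
 [-1.    -0.003  0.002]]
[0.551, -0.273, 0.056] -> [2.3 0.2 0.3]
```

View pics/s7.png

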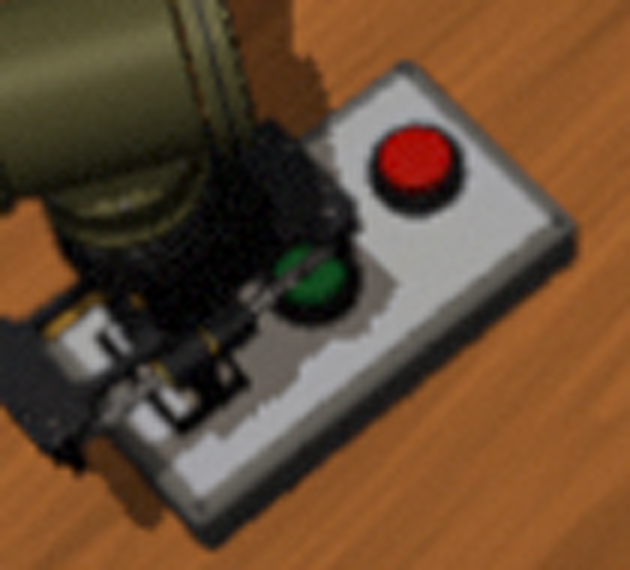

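The force is only 3–4 N, so the stop isn't reached yet. I'll press deeper in small steps.

```bash
python3 -m handwheel '[{"xyz":[1.5,0,0],"angular":[0,0,0],"gripper":255},{"xyz":[3,0,0],"angular":[0,0,0],"gripper":255},{"xyz":[3,0,0],"angular":[0,0,0],"gripper":255}]' 20
```

```text
clock: 8.72
ee_pos: [0.551, -0.2728, 0.0581]
tcp_rot: [-0.471, -0.525, -0.472, 0.528]
force: [-5.7, 2.9, 17.3]
opening: 0.0009
```

It is against a hard stop: z stays at 0.058 while the force rose to 17 N. I'll retreat and check it.

```bash
python3 -m handwheel '[{"xyz":[-20,0,0],"angular":[0,0,0],"gripper":255},{"xyz":[-45,0,0],"angular":[0,0,0],"gripper":255},{"xyz":[-70,0,-20],"angular":[0,0,0],"gripper":255},{"xyz":[-90,0,-70],"angular":[0,0,0],"gripper":255},{"xyz":[-100,-20,-130],"angular":[0,0,0],"gripper":255},{"xyz":[-110,-60,-180],"angular":[0,0,0],"gripper":255},{"xyz":[-110,-80,-220],"angular":[0,0,0],"gripper":255},{"xyz":[-110,-80,-220],"angular":[0,0,0],"gripper":255}]' 20
python3 - <<'E'
from h import *
im=ctrl.get_image("top"); save(im,"t8.png",(280,175,395,245),6)
im=ctrl.get_image("scene"); save(im,"s8.png",(145,170,250,265),6)
c=cloud(im); X,Y,Z=np.moveaxis(c,-1,0)
for d in(-25,-15,0,15,25):
    x=.526+d*.000994; y=-.27-d*.000108
    m=(im["z_map"]>0)&(abs(X-x)<.004)&(abs(Y-y)<.009); print(d,m.sum(),np.median(Z[m]))
go([.5487,-.192,.09],[.5487,-.192,.069],[.5487,-.192,.058])
E
```

```text
clock: 9.72
ee_pos: [0.4943, -0.043, 0.1671]
tcp_rot: [-0.472, -0.524, -0.474, 0.528]
force: [0.5, -0.6, -0.5]
opening: 0.0005
-25 12 0.06654990720151654
-15 13 0.061998638990900856
0 13 0.05766856976922252
15 13 0.05799065924856128
25 17 0.059752841223573716
t 9.825 tcp [ 0.4957 -0.0452  0.1675] f [ 0.6  1.  -0.3] open 0.000353054986390382
toolaxes cols
 [[-0.004  0.994 -0.109]
 [-0.002 -0.109 -0.994]
 [-1.    -0.004  0.003]]
[0.5487, -0.192, 0.09] -> [ 77.6  69.  139.9]
[0.5487, -0.192, 0.069] -> [ 98.6  69.1 139.9]
[0.5487, -0.192, 0.058] -> [109.6  69.2 139.8]
```

View pics/s8.png

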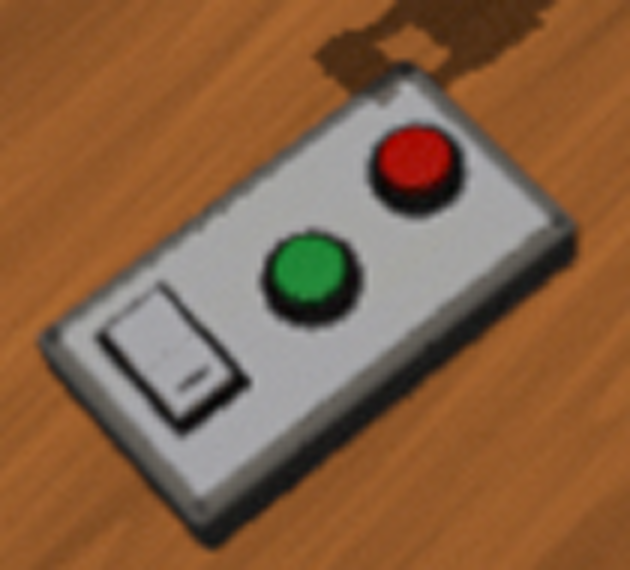

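View pics/t8.png

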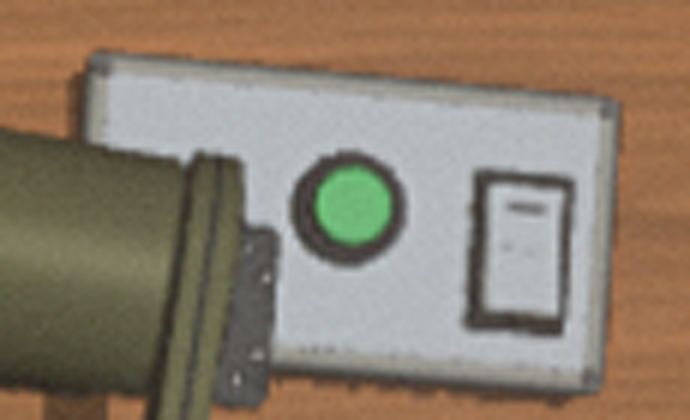

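The rocker's near end is now raised and its far end is down (z about 0.058 at the press point), so it is on. Next is the green button.

```bash
python3 -m handwheel '[{"xyz":[0,20,50],"angular":[0,0,0],"gripper":255},{"xyz":[10,50,100],"angular":[0,0,0],"gripper":255},{"xyz":[40,68,138],"angular":[0,0,0],"gripper":255},{"xyz":[75,69,140],"angular":[0,0,0],"gripper":255},{"xyz":[88,69,140],"angular":[0,0,0],"gripper":255},{"xyz":[88,69,140],"angular":[0,0,0],"gripper":255}]' 20
python3 - <<'E'
from h import *
go([.5487,-.192,.068],[.5487,-.192,.059])
im=ctrl.get_image("scene"); save(im,"s9.png",(145,170,250,265),6)
E
```

```text
clock: 10.58
ee_pos: [0.5478, -0.1923, 0.0782]
tcp_rot: [-0.47, -0.525, -0.473, 0.529]
force: [1.0, -0.3, -0.2]
opening: 0.0004
t 10.575 tcp [ 0.5478 -0.1923  0.0782] f [ 1.  -0.3 -0.2] open 0.00043744647305809744
toolaxes cols
 [[-0.007  0.994 -0.11 ]
 [-0.001 -0.11  -0.994]
 [-1.    -0.007  0.002]]
[0.5487, -0.192, 0.068] -> [10.2  1.  -0.4]
[0.5487, -0.192, 0.059] -> [19.2  1.  -0.4]
```

View pics/s9.png

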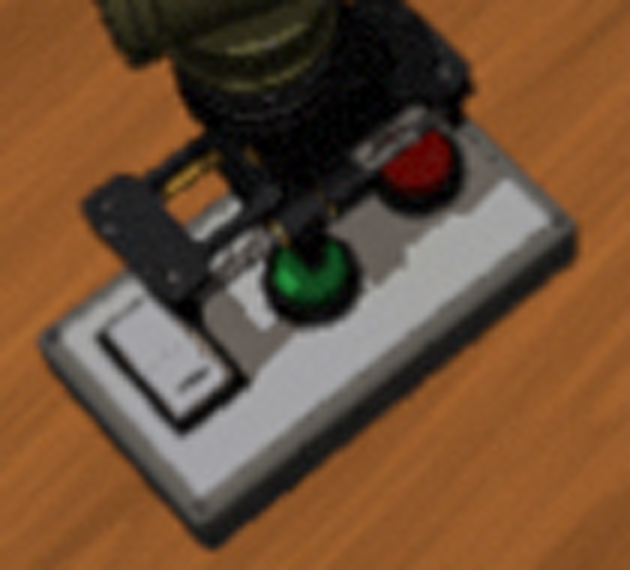

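The tip (crop 310,245) is just above the green button. I press it and hold briefly.

```bash
python3 -m handwheel '[{"xyz":[8,1,0],"angular":[0,0,0],"gripper":255},{"xyz":[13,1,0],"angular":[0,0,0],"gripper":255},{"xyz":[17,1,0],"angular":[0,0,0],"gripper":255},{"xyz":[19,1,0],"angular":[0,0,0],"gripper":255},{"xyz":[20,1,0],"angular":[0,0,0],"gripper":255},{"xyz":[20,1,0],"angular":[0,0,0],"gripper":255},{"xyz":[20,1,0],"angular":[0,0,0],"gripper":255}]' 20
```

```text
clock: 11.5
ee_pos: [0.5503, -0.1925, 0.0612]
tcp_rot: [-0.472, -0.525, -0.472, 0.528]
force: [-2.0, 2.0, 7.3]
opening: 0.0007
```

```bash
python3 -m handwheel '[{"xyz":[2,0,0],"angular":[0,0,0],"gripper":255},{"xyz":[4,0,0],"angular":[0,0,0],"gripper":255},{"xyz":[4,0,0],"angular":[0,0,0],"gripper":255}]' 20
```

```text
clock: 11.88
ee_pos: [0.5505, -0.1925, 0.061]
tcp_rot: [-0.472, -0.525, -0.473, 0.528]
force: [-9.1, 4.2, 20.5]
opening: 0.0004
```

It is at the hard stop (z = 0.061 with 20 N), so fully in. I'll release and clear off.

```bash
python3 -m handwheel '[{"xyz":[-15,0,0],"angular":[0,0,0],"gripper":255},{"xyz":[-50,0,0],"angular":[0,0,0],"gripper":255},{"xyz":[-90,0,0],"angular":[0,0,0],"gripper":255},{"xyz":[-130,-30,0],"angular":[0,0,0],"gripper":255},{"xyz":[-150,-80,0],"angular":[0,0,0],"gripper":255},{"xyz":[-170,-130,0],"angular":[0,0,0],"gripper":255},{"xyz":[-170,-150,0],"angular":[0,0,0],"gripper":255},{"xyz":[-170,-150,0],"angular":[0,0,0],"gripper":255},{"xyz":[-170,-150,0],"angular":[0,0,0],"gripper":255}]' 20
python3 - <<'E'
from h import *
im=ctrl.get_image("scene"); save(im,"s10.png")
c=cloud(im); X,Y,Z=np.moveaxis(c,-1,0)
def z(x,y,r=.006): 
    m=(im["z_map"]>0)&(np.hypot(X-x,Y-y)<r); return m.sum(),round(float(np.median(Z[m])),4)
print("green",z(.549,-.193),"red",z(.545,-.112),"rocker near/far",z(.501,-.267),z(.548,-.272),"lid",z(.43,.13),z(.43,.22),z(.56,.18))
for t in("spray","jar","tub"):
    for b in ctrl.boxes_of(t,im)[:3]: print(t,round(b["score"],2),np.round(b["point"],3))
s=ctrl.get_state(); print(s["clock"],s["ee_pos"],s["force"])
E
```

```text
clock: 13.0
ee_pos: [0.4024, -0.1759, 0.2313]
tcp_rot: [-0.471, -0.525, -0.473, 0.528]
force: [-1.1, 0.2, -0.2]
opening: 0.0003
green (np.int64(12), 0.0683) red (np.int64(10), 0.0677) rocker near/far (np.int64(8), 0.0673) (np.int64(12), 0.0592) lid (np.int64(7), 0.1081) (np.int64(8), 0.1094) (np.int64(10), 0.1084)
spray 0.81 [0.821 0.133 0.118]
spray 0.78 [0.731 0.132 0.134]
spray 0.68 [0.778 0.038 0.116]
jar 0.86 [ 0.583 -0.449  0.064]
jar 0.63 [ 0.57  -0.199  0.044]
tub 0.91 [0.551 0.451 0.061]
13.2 [ 0.40254045 -0.17581228  0.2311071 ] [-0.02481059 -0.57562547 -0.39432083]
```

View pics/s10.png

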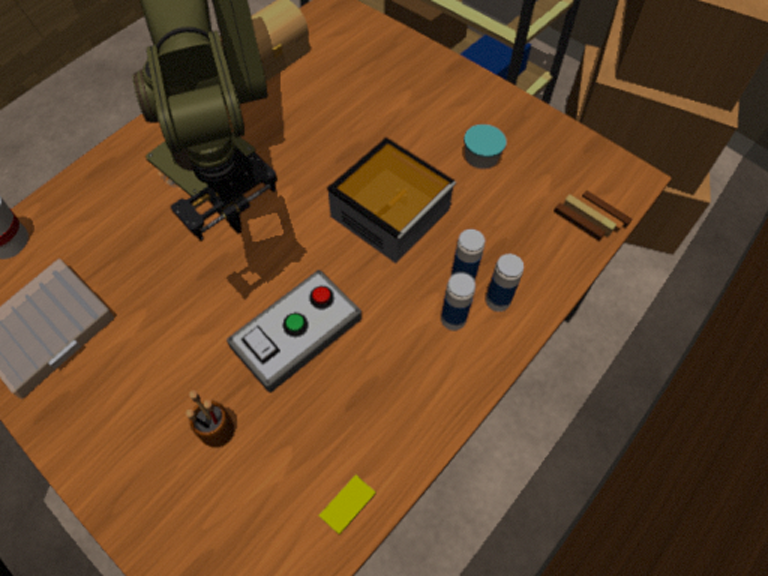

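The picture shows the lid level (392,195), the rocker on (261,343), green out (295,323), red untouched (321,296), and the cans, jar and tub where they stood. The arm is clear at (230,200).

```bash
python3 -c "
from station import ctrl
print(ctrl.close_job())"
```

```text
the job is handed in; nothing more can be done
None
```

I pushed the lid shut, pressed the rocker to on, and pressed the green button fully in and released it, in that order with closed fingers. The job was handed in at about 13 s; it reports no verdict.

**Last checks**
- **Lid:** its top face is level at 0.108–0.109 m, so it is shut.
- **Rocker:** the far press point is at 0.059 m and the near end is raised. While being pressed it met a hard stop at 0.058 m.
- **Green button:** it met its stop at 0.061 m with 20 N, and is now back at 0.068 m.
- **Red button:** not touched, at 0.068 m.
- **Cans, jar and tub:** within about 5 mm of where they stood, which is as fine as the networks measure.
- **Pen:** visible through the shut lid in its cradle. I judged this by eye and did not measure it.
- **Arm:** clear of everything, with no outside force beyond sensor noise.

**Disagreements:** The detector also reported a few false matches, such as the console as a "jar". I ruled these out against the pictures. One colour mask failed in the top view, so I measured the red button from depth instead.

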